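# Grease the mast-sheave bearing through its tilted nipple

### The job

Take the push-type grease gun out of its stand and press its coupler squarely onto the tilted grease nipple of the sheave bearing until it snaps on. Then push the barrel on down over its nozzle, at least half of its 20 mm stroke against the spring, and finish while still holding it pressed there, in line with the nipple. Leave the float, the tipping bucket, the thermometer case and the wing nut where they lie.

Things in the scene. Friction and masses are not known exactly. Their poses are not given: they have to be found in the camera images.
- gun: Push grease gun: ribbed aluminium barrel 32 mm wide, 100 mm long, domed end; 0.4 to 0.6 kg. Hangs upright in the stand, nose down, with 2 mm side play; grip its upper half firmly from above. Origin: centre of its front (lower) end; z along the barrel to the domed end (up at the start). A 10 mm nozzle tube slides in it and carries the coupler, its mouth at z = -75 mm with the spring extended.
- nozzle (a joint): How far the nozzle is pushed into the barrel, m: 0 extended (as at the start) to 0.020 fully in. Return spring: 11 N to start it, rising to 20 N at 20 mm. While the coupler stands on the nipple, this is how far the barrel has been pushed down.
- coupler_mouth (a point): Centre of the open end of the gun's coupler, a steel sleeve 22 mm in outer diameter, its 17 mm mouth narrowing to a 13 mm bore; same axes as the gun. Four spring jaws stand 4 mm inside it; pressed squarely, they spread over the nipple's 10 mm head at about 9 N (up to 15 N if off-line), then snap in below it and pull the coupler home.
- coupler_seat (a point): Bottom of the coupler's bore, on its axis, 14 mm above its mouth (z = -61 mm in the gun's frame, spring extended); same axes as the gun. It meets the nipple's tip when the coupler is fully snapped on; the jaws first touch the head when it is still about 9 mm away.
- nipple: Straight steel grease nipple on the pillow block at the sheave unit's -y end, leaning 30 degrees from upright towards the unit's -x side (towards the robot at yaw 0). z points outward along the nipple's axis. Origin: on the shaft's axis, 54.5 mm below the tip along z.
- nipple_tip (a point): Tip of the nipple's ball head, on its axis, about 90 mm above the shelf; z points outward along the nipple's axis. Head 10 mm in diameter, neck 6 mm, 15.5 mm from the tip down to its hexagon (16 mm across).
- sheave_unit: Sheave unit bolted to the shelf: base plate 150 x 240 x 10 mm, shaft along its y axis 43 mm above the shelf, 64 mm sheave in the middle, a grey cast pillow block 75 mm out on either side, 75 mm high. The -y block carries the nipple; the same boss on the +y block is closed by a flush plug. Origin: centre of the plate's underside.
- stand: Grease gun stand, fixed: upright steel tube, 36 mm outside, 27 mm inside, rim 85 mm above the shelf, on a 90 mm square plate. Origin: centre of the plate's underside. The gun must be lifted 75 mm to clear the rim.
- float: Bystander: orange rain-gauge float, a drum 80 mm in diameter and 40 mm high with a thin brass stem to 96 mm; origin under its centre.
- bucket: Bystander: steel tipping bucket on its bracket, 110 x 52 x 65 mm; origin under its centre.
- thermometer_case: Bystander: frosted glass thermometer case, a tube 26 mm in diameter lying between square metal ends, 162 x 32 x 32 mm, along its x axis; origin under its centre.
- wing_nut: Bystander: brass wing nut, 49 mm across its wings, 28 mm high; origin under its centre.
Not all that is in view belongs to the job. What is shaped like the gun but purple is not meant. Several things look just like the stand: the one meant starts farthest to the robot's left.

How it is judged (in metres and radians):
On the way, in this order (a step that is already met when the one before it is completed fails the run):
1. the gun is held by the fingers, lifted clear of its stand (height (world z) of gun above 0.155 m and contact force between the fingers and gun above 3 N and contact force between gun and stand below 0.2 N), for 0.1 s.
2. the coupler is snapped squarely onto the nipple (distance between coupler_seat and nipple_tip below 0.0025 m and angle between the z axis of gun and the z axis of nipple, either way round below 0.12 rad), for 0.1 s.
At the end, for the whole second after the job is handed in: Still gripped and at rest: coupler seat within 2.5 mm of the nipple tip, gun within 0.12 rad of its axis, barrel down 10 mm or more of 20, over 8 N on the nipple, off the stand; float, bucket, thermometer case and wing nut within 20 mm of their places (all of step 2 and value of joint nozzle above 0.01 m and contact force between gun and nipple above 8 N and contact force between the fingers and gun above 3 N and contact force between gun and stand below 0.2 N and linear speed of gun below 0.01 m/s and distance of each of float, bucket, thermometer_case, wing_nut from where it was at the start of the episode below 0.02 m); the arm keeps its last pose, push and grip.
It fails at once if a bystander is pushed 20 mm or more from its place (distance of any of float, bucket, thermometer_case, wing_nut from where it was at the start of the episode above 0.02 m).
It also fails if it takes over 38 s, if anything falls off the work surface, if the arm or the gripper's body presses on something with over 40 N, if the wrist force passes 120 N, or if a joint passes its speed limit or range.

### The arm

A 6-joint arm with a two-finger parallel gripper is mounted at the origin on the work surface. World frame = base frame: x ahead of the robot, y to its left, z up, the work surface at z = 0. Lengths are in mm, angles in rad, forces in N, time in s.
With the tool pointing down it reaches from about 300 to 1000 mm from the base axis. Payload 5.1 kg.
Tool frame: the origin (TCP) lies at the very end of the fingers, on their centre line; the grasp point (between the pads) lies manip.grip_point_offset behind it (manip.grip_point_offset is the distance from the TCP to the grasp point, in mm); z points along the fingers, y is the line along which they close (so a half turn about z gives the same grasp; the last joint's range is limited). The gripper opens to 95 mm and grips with 3 to 60 N. Pads are 20 mm wide; open, the fingers measure 119 mm over their backs; the gripper's body (75 mm by 180 mm) begins 59 mm behind the grasp point.
Start: joints at [1.194, 0.124, 1.65, -0, 1.367, -0.083], TCP at [188.256, 622.129, 214.656] pointing down, gripper open.
Joint ranges: [-2.61, 2.61], [-1.02, 2.33], [0.03, 2.71], [-1.35, 4.49], [0.32, 2.68], [-2.91, 2.91]. Speed limits (rad/s): [2.57, 2.57, 3.14, 3.14, 3.14, 3.14].

### API

Orientations are given as [roll, pitch, yaw] about the fixed x, y, z axes, in that order (R = Rz(yaw) Ry(pitch) Rx(roll)).
In Python, from bench import manip gives the robot as it stands. Calls block until the motion is done:
- manip.goto(position, orientation): joint-space move of the TCP to a pose.
- manip.line_to(position, frame=None, v=150, force_limit=None): straight line of the TCP; frame=None keeps the orientation; v is the mean speed in mm/s. With force_limit (N) it stops when the force on the tool has changed by that much, and returns True; else False.
- manip.set_joints(angles): joint-space move.
- manip.grip(opening, grip_force=None): finger opening in mm; grip_force is the grip in N (None keeps the last); returns when the fingers have stopped.
- manip.pause(seconds).
- manip.ik(position, orientation): joint angles nearest the present ones, or None.
- manip.sense(): the state.
- manip.grab_frame(name): name is "side" or "top"; returns the picture (480x640x3 uint8, red, green, blue); there is no depth.
- manip.get_calibration(name): a dict with "mtx" (3x3 intrinsics, pixels), "extrinsics" (4x4, takes a point from world to camera coordinates). Camera axes: x right, y up, looking along -z (the intrinsics and any distortion apply to the point x, -y, -z); pixel columns grow to the right and rows downward; lengths in mm; the calibration is good to about 2 mm. A picture is of the moment at which its call begins. get_calibration takes no time and is no camera call.
A pose or a line that the arm cannot do raises manip.MotionError and nothing moves.
- manip.job_done(): hands the job in; it is judged then, once.
The state is a dict: "t": time; "joints": joint angles; "qd": joint speeds; "joint_efforts": joint torques, N m; "tool_pos": TCP position; "tcp_rot": TCP orientation; "contact_force": force on the tool from outside, world axes, zero at the start; "ft_torque": the same for the moment, N m; "finger_gap": finger opening in mm; "gripper_force": force on a finger pad.
Only numpy, scipy, OpenCV 4.12 (cv2) and the standard library are available. Lean on these libraries where they do the work, as an engineer would, in place of code of your own. Each camera call takes 0.05 s, during which the arm holds its last target. There are 200 camera calls.

## Working session

There is one attempt and no reset: what is moved stays moved. The work goes in short steps, each a Python script; the robot and the scene stay as the last script left them, time stands still between calls to the robot, and variables do not carry over. Pictures are saved under pics/ and viewed, at most 10 in all, crops included, and the job is handed in when it is done.

```bash
ls; mkdir -p pics
python3 - <<'E'
from bench import manip
import cv2
for n in("side","top"):
    im=manip.grab_frame(n); cv2.imwrite(f"pics/{n}0.png",im[:,:,::-1]); c=manip.get_calibration(n); print(n,c)
print(manip.grip_point_offset, manip.sense())
E
```

```text
pics
side {'mtx': array([[594.17235903,   0.        , 326.97628166],
       [  0.        , 594.17235903, 242.39418499],
       [  0.        ,   0.        ,   1.        ]]), 'extrinsics': array([[ 9.44634898e-01, -3.28006228e-01,  8.76490644e-03,
        -5.30754223e+02],
       [ 2.44398908e-01,  7.21173056e-01,  6.48211846e-01,
        -1.91605050e+02],
       [-2.18938537e-01, -6.10181398e-01,  7.61409600e-01,
        -1.25791909e+03],
       [ 0.00000000e+00,  0.00000000e+00,  0.00000000e+00,
         1.00000000e+00]])}
top {'mtx': array([[465.15472666,   0.        , 317.23721139],
       [  0.        , 465.15472666, 238.82847257],
       [  0.        ,   0.        ,   1.        ]]), 'extrinsics': array([[ 9.02957276e-02, -9.95891570e-01, -6.83100387e-03,
        -4.17024190e+01],
       [ 9.71084851e-01,  8.65203439e-02,  2.22504925e-01,
        -5.74109178e+02],
       [-2.20999759e-01, -2.67247285e-02,  9.74907634e-01,
        -1.25523391e+03],
       [ 0.00000000e+00,  0.00000000e+00,  0.00000000e+00,
         1.00000000e+00]])}
18.8 {'t': 0.1, 'joints': array([ 1.19439357e+00,  1.24456142e-01,  1.65150140e+00, -2.43432578e-05,
        1.36750787e+00, -8.25950977e-02]), 'qd': array([ 1.25225208e-05, -2.74949279e-04, -4.41825460e-03,  1.33697510e-03,
       -3.51307306e-03,  5.31792938e-04]), 'joint_efforts': array([ 3.83591469e-04, -4.18879151e+01, -3.61096716e+01,  7.76018668e-02,
        4.60731809e-02, -4.15514705e-05]), 'tool_pos': array([188.06078356, 621.60568431, 213.52075797]), 'tcp_rot': array([-3.13972431e+00, -1.30753331e-04,  2.84778981e+00]), 'contact_force': array([-1.26660657, -0.20096381, -0.38050838]), 'ft_torque': array([-0.0130624 , -0.00655921,  0.01037832]), 'gripper_force': 0.0, 'finger_gap': 94.65289506325075}
```

View pics/side0.png

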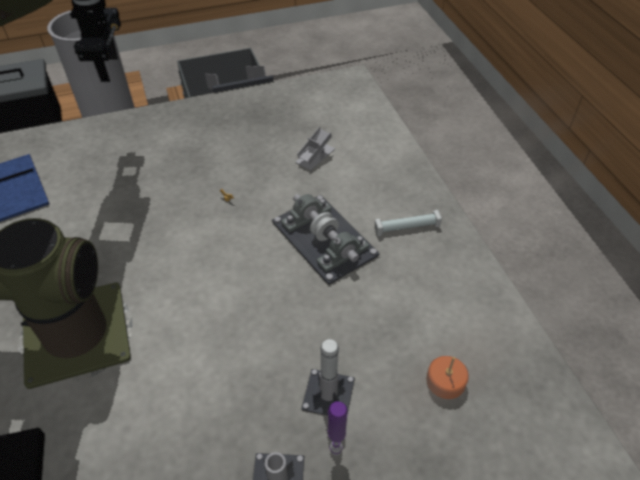

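View pics/top0.png

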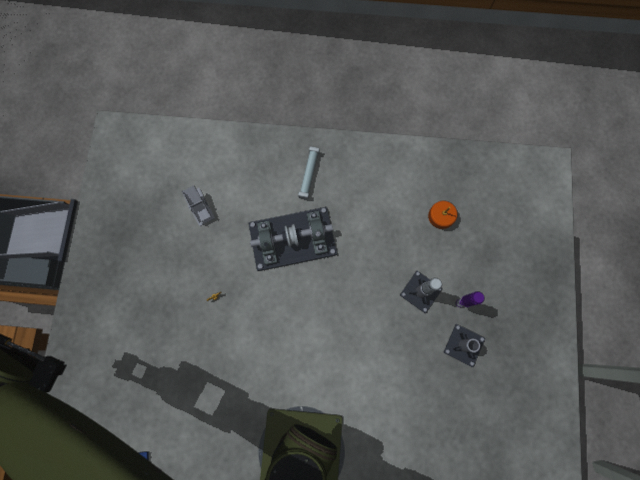

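Side picture: aluminium gun in a stand at (329,370), purple lookalike at (337,425), an empty stand at (277,465); sheave unit at (325,235), float (448,377), case (408,223), bucket (315,150), wing nut (227,196). Top picture: stand with gun at (421,291), whose dome is at (434,286), purple at (472,299), empty stand at (463,345) farther right, unit at (293,238). I choose the aluminium gun in the leftmost stand and check it in close crops.

Run:
```python
import cv2,numpy as np
s=cv2.imread("pics/side0.png");t=cv2.imread("pics/top0.png")
def c(im,x,y,w,h,k): return cv2.resize(im[y:y+h,x:x+w],None,fx=k,fy=k,interpolation=cv2.INTER_CUBIC)
# unit: side 265..385 x 185..285 ; top 240..345 x 200..275
a=c(s,270,188,115,100,5)
cv2.imwrite("pics/u_side.png",np.clip(a*1.0*1.5,0,255).astype(np.uint8))
a=c(t,240,200,112,75,7);cv2.imwrite("pics/u_top.png",np.clip(a*1.5,0,255).astype(np.uint8))
a=c(s,295,330,70,75,7);b=c(t,395,262,70,75,4)
b=cv2.copyMakeBorder(b,0,a.shape[0]-b.shape[0],0,0,cv2.BORDER_CONSTANT)
cv2.imwrite("pics/gun.png",np.hstack([a,b]))
```

```text
(no output)
```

View pics/u_side.png

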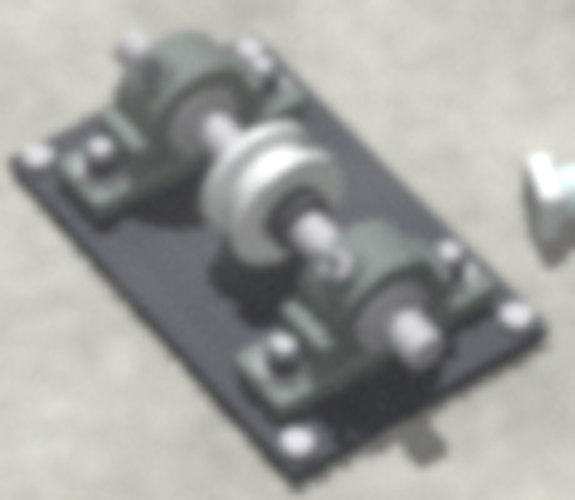

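View pics/u_top.png

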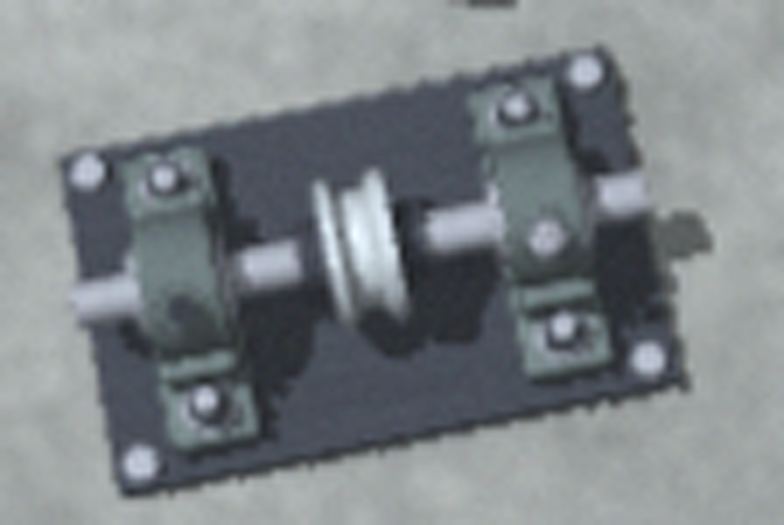

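View pics/gun.png

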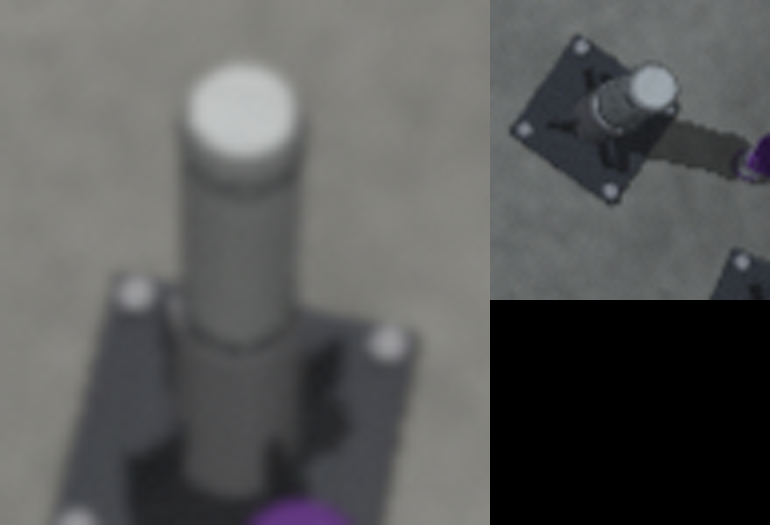

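Crops: the gun is aluminium with a domed end, standing in the leftmost stand; dome at crop (243,110) in side and (654,87) in top. The nipple is on the -y block, at u_side (338,262) and u_top (545,237), while the other block has only the flush plug at u_top (185,308). Next I triangulate and fit.

```bash
cat > h.py <<'E'
import numpy as np
from scipy.optimize import least_squares
from bench import manip
C={n:manip.get_calibration(n) for n in("side","top")}
def proj(n,P):
    c=C[n];p=(c["extrinsics"]@np.append(P,1))[:3];u=c["mtx"]@np.array([p[0],-p[1],-p[2]]);return u[:2]/u[2]
def full(x,y,k,x0,y0): return np.array([(x+.5)/k-.5+x0,(y+.5)/k-.5+y0])
def tri(**px):
    r=least_squares(lambda P:np.concatenate([proj(n,P)-px[n] for n in px]),[600,0,80.]);return r.x,r.fun
def onz(n,px,z):
    r=least_squares(lambda q:proj(n,[q[0],q[1],z])-px,[600,0.]);return r.x
E
python3 - <<'E'
from h import *
T=lambda x,y:full(x,y,7,240,200); S=lambda x,y:full(x,y,5,270,188)
obs=[]
for pt,px in (((75,120,10),T(62,160)),((75,-120,10),T(605,48)),((-75,-120,10),T(687,382)),((-75,120,10),T(122,490))): obs.append(("top",pt,px))
for pt,px in (((-75,120,10),S(10,160)),((75,120,10),S(262,38)),((75,-120,10),S(548,325)),((-75,-120,10),S(295,478))): obs.append(("side",pt,px))
nip=[("top",(-24.75,-75,85.9),T(545,237)),("side",(-24.75,-75,85.9),S(338,262))]
def W(q,p): c,s=np.cos(q[2]),np.sin(q[2]);return [q[0]+c*p[0]-s*p[1],q[1]+s*p[0]+c*p[1],p[2]]
for o in (obs,[x for x in obs if x[0]=="top"],[x for x in obs if x[0]=="side"]):
    r=least_squares(lambda q:np.concatenate([proj(n,W(q,p))-px for n,p,px in o]),[600,50,0.]);print("unit",r.x,np.abs(r.fun).max(),"nip head",W(r.x,(-24.75,-75,85.9)), [proj(n,W(r.x,p))-px for n,p,px in nip])
print("nip head tri",tri(top=T(545,237),side=S(338,262)))
G=lambda x,y:full(x,y,7,295,330); H=lambda x,y:full(x-490,y,4,395,262)
print("dome tri",tri(side=G(243,105),top=H(654,87)))
print("dome z183",onz("side",G(243,108),183),onz("top",H(654,87),183))
print("bolt plate top", [onz("top",H(*p),13) for p in((580,47),(524,129),(611,191))],"side",[onz("side",G(*p),13) for p in((136,293),(388,344),(78,520))])
print("rim c (top)",onz("top",H(610,112),85), "purple",onz("top",(474,298),90))
E
```

```text
unit [5.84091371e+02 8.28004538e+01 2.91114021e-01] 1.6266317538766941 nip head [np.float64(581.9092008798755), np.float64(3.852365566126707), 85.9] [array([2.10479254, 1.67188003]), array([-1.94346339, -1.68264226])]
unit [5.84443512e+02 8.49760623e+01 2.95055494e-01] 0.9954566220815764 nip head [np.float64(582.5725290119838), np.float64(6.019986427665216), 85.9] [array([1.35368016, 1.37496905]), array([-1.9905247 , -2.45256147])]
unit [5.83575839e+02 8.04317295e+01 2.88288137e-01] 1.1350837417512594 nip head [np.float64(581.1705793585951), np.float64(1.4901231029904665), 85.9] [array([2.9231132, 2.0010145]), array([-1.89872349, -0.83992453])]
nip head tri (array([589.57421328,  10.62932718,  69.93179003]), array([-0.02535076,  0.14085125,  0.10799166, -0.03636407]))
dome tri (array([ 460.26577804, -300.76022855,  181.72792202]), array([ 0.13931869, -0.04335303, -0.03321064,  0.20791751]))
dome z183 [ 459.46138466 -302.27714314] [ 460.60703065 -300.52595306]
bolt plate top [array([ 510.65416161, -286.27763733]), array([ 447.7267126 , -248.85846268]), array([ 409.20146261, -312.6506267 ])] side [array([ 445.58898762, -255.29071492]), array([ 508.18569073, -293.64819851]), array([ 408.69856987, -315.86209324])]
rim c (top) [ 455.68252556 -294.43737562] purple [ 444.29065689 -426.65946875]
```

```bash
cat >> h.py <<'E'
from scipy.spatial.transform import Rotation as Ro
YAW=.291
def nz(y=YAW): return np.array([-.5*np.cos(y),-.5*np.sin(y),3**.5/2])
def ori(y=YAW,spin=0.): return (Ro.from_euler("xyz",[np.pi,-np.pi/6,y])*Ro.from_euler("z",spin)).as_euler("xyz")
GT=56.  # TCP at this height in gun frame
E
python3 - <<'E'
from h import *
tip=np.array([582,4,85.9])+5*nz()
for y in (0,.3,.6,-.3,np.pi/2,np.pi): print("pick",y,manip.ik([459.5,-302,141],[np.pi,0,y]),manip.ik([459.5,-302,235],[np.pi,0,y]))
for s in (0,np.pi/2,-np.pi/2,np.pi):
  print("fin",s,[manip.ik(list(tip+nz()*(d+GT)),list(ori(spin=s))) for d in (46,61,110)])
E
```

```text
pick 0 [-6.79080008e-01 -3.89874831e-02  1.94563135e+00 -4.44089210e-16
  1.23494879e+00  8.91716319e-01] [-6.79080008e-01 -1.10320233e-01  1.85140014e+00 -4.44089210e-16
  1.40051274e+00  8.91716319e-01]
pick 0.3 [-6.79080008e-01 -3.89874831e-02  1.94563135e+00 -4.44089210e-16
  1.23494879e+00  5.91716319e-01] [-6.79080008e-01 -1.10320233e-01  1.85140014e+00 -4.44089210e-16
  1.40051274e+00  5.91716319e-01]
pick 0.6 [-6.79080008e-01 -3.89874831e-02  1.94563135e+00 -4.44089210e-16
  1.23494879e+00  2.91716319e-01] [-6.79080008e-01 -1.10320233e-01  1.85140014e+00 -4.44089210e-16
  1.40051274e+00  2.91716319e-01]
pick -0.3 [-6.79080008e-01 -3.89874831e-02  1.94563135e+00 -4.44089210e-16
  1.23494879e+00  1.19171632e+00] [-6.79080008e-01 -1.10320233e-01  1.85140014e+00 -4.44089210e-16
  1.40051274e+00  1.19171632e+00]
pick 1.5707963267948966 [-0.67908001 -0.03898748  1.94563135  0.          1.23494879 -0.67908001] [-0.67908001 -0.11032023  1.85140014  0.          1.40051274 -0.67908001]
pick 3.141592653589793 [-0.67908001 -0.03898748  1.94563135  0.          1.23494879 -2.24987633] [-0.
[... 576 characters left out ...]
([-0.31884229, -0.56284286,  2.25912462,  0.34063643,  1.02974787,
        2.41688017])]
fin -1.5707963267948966 [array([-0.27177069, -0.43224706,  2.26960583,  0.35300643,  0.88138877,
       -0.73020259]), array([-0.28218707, -0.46483183,  2.26897447,  0.34888481,  0.91604992,
       -0.72772206]), array([-0.31884229, -0.56284286,  2.25912462,  0.34063643,  1.02974787,
       -0.72471249])]
fin 3.141592653589793 [array([-0.27177069, -0.43224706,  2.26960583,  0.35300643,  0.88138877,
       -2.30099892]), array([-0.28218707, -0.46483183,  2.26897447,  0.34888481,  0.91604992,
       -2.29851839]), array([-0.31884229, -0.56284286,  2.25912462,  0.34063643,  1.02974787,
       -2.29550881])]
```

Run:
```python
from h import *
o=[np.pi,0,0]
manip.goto([459.5,-302,240],o)
print(manip.line_to([459.5,-302,141],v=100,force_limit=15))
s=manip.sense();print(s["tool_pos"],s["contact_force"],s["t"])
manip.grip(20,60)
s=manip.sense();print(s["finger_gap"],s["gripper_force"],s["contact_force"],s["tool_pos"])
if 28<s["finger_gap"]<36:
    manip.line_to([459.5,-302,245],v=100); manip.pause(.3)
    s=manip.sense();print(s["finger_gap"],s["gripper_force"],s["contact_force"],s["tool_pos"],s["t"])
```

```text
False
[ 460.03111656 -302.41724635  141.98559378] [0.55550648 0.05149217 1.05534527] 4.6
31.034804668622275 59.98136579990387 [-0.1020056  -0.30522783 -0.37266596] [ 459.49450236 -302.17777908  140.97683165]
31.12253994477771 59.975865483284 [-0.62066351  0.39046182 -4.98734099] [ 459.36201911 -301.8992702   244.54238356] 7.1167
```

Run:
```python
from h import *
import cv2
tip=np.array([582,4,85.9])+5*nz()
manip.goto(list(tip+nz()*(35+75+GT)),list(ori())); manip.pause(.2)
s=manip.sense();print(s["tool_pos"],s["tcp_rot"],s["t"],s["contact_force"])
a=manip.grab_frame("side")[:,:,::-1];b=manip.grab_frame("top")[:,:,::-1]
cv2.imwrite("pics/s1.png",a);cv2.imwrite("pics/t1.png",b)
f=lambda im,x,y:np.clip(cv2.resize(im[y:y+65,x:x+65],None,fx=6,fy=6,interpolation=cv2.INTER_CUBIC)*1.4,0,255).astype(np.uint8)
cv2.imwrite("pics/hov.png",np.hstack([f(a,300,185),f(b,290,200)]))
tcp=s["tool_pos"];z=-Ro.from_euler("xyz",s["tcp_rot"]).as_matrix()[:,2]
for n,x,y,ox in(("side",300,185,0),("top",290,200,390)):
  print(n,[(k,((proj(n,P)-[x,y]+.5)*6-.5+[ox,0]).round()) for k,P in(("mouth",tcp-131*z),("front",tcp-56*z),("tip",tip),("boss",tip-15.5*nz()))])
```

```text
[500.57778974 -21.56185562 234.3575503 ] [ 3.14127906 -0.52327672  0.28972834] 8.4 [ 1.0685527   0.83564306 -5.18939786]
side [('mouth', array([174., 285.])), ('front', array([ 87., 207.])), ('tip', array([209., 317.])), ('boss', array([225., 332.]))]
top [('mouth', array([581., 236.])), ('front', array([599., 287.])), ('tip', array([570., 216.])), ('boss', array([567., 207.]))]
```

View pics/hov.png

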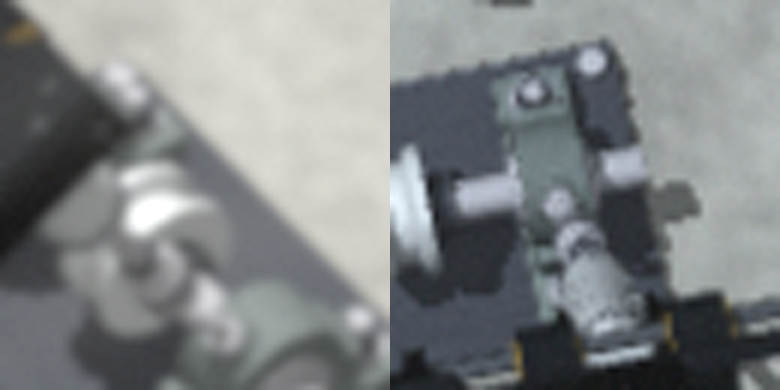

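Run:
```python
import cv2,numpy as np
a=cv2.imread("pics/s1.png");b=cv2.imread("pics/t1.png");a0=cv2.imread("pics/side0.png");b0=cv2.imread("pics/top0.png")
f=lambda im,x,y:np.clip(cv2.resize(im[y:y+28,x:x+38],None,fx=10,fy=10,interpolation=cv2.INTER_CUBIC)*1.4,0,255).astype(np.uint8)
cv2.imwrite("pics/z.png",np.vstack([np.hstack([f(a,315,222),f(b,300,225)]),np.hstack([f(a0,315,222),f(b0,300,225)])]))
```

```text
(no output)
```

View pics/z.png

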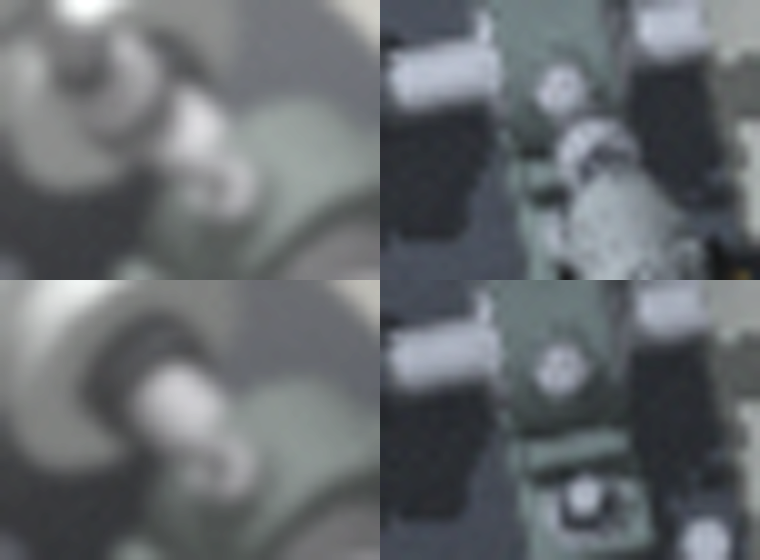

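The near row shows the coupler just short of the nipple. The top disc is at z (560,89) and the side ring at z (225,185), with the shaft's bright blob behind it. They triangulate at about hexagon height rather than head height, so I refine the unit's pose with its bolts and overlay the model.

```bash
cat > fit.py <<'E'
from h import *
import cv2
T=lambda x,y:full(x,y,7,240,200); S=lambda x,y:full(x,y,5,270,188)
K=[(1,1),(1,-1),(-1,-1),(-1,1)]
cor={"top":[T(62,160),T(605,48),T(687,382),T(122,490)],"side":[S(10,160),S(262,38),S(548,325),S(295,478)]}
cb={"top":[T(88,171),T(586,72),T(650,357),T(140,463)],"side":[None,S(518,317),S(296,441),S(37,153)]}
bb={"top":[T(163,178),T(516,106),T(565,330),T(205,403)],"side":[None,S(455,255),S(283,350),S(100,152)]}
def W(q,p): c,s=np.cos(q[2]),np.sin(q[2]);return np.array([q[0]+c*p[0]-s*p[1],q[1]+s*p[0]+c*p[1],p[2]])
def res(v,split=False):
    a,b,c,h=v[6:];out={}
    for n,q in(("top",v[:3]),("side",v[3:6])):
        r=[]
        for i,(sx,sy) in enumerate(K):
            for P,o,w in(((sx*75,sy*120,10),cor[n][i],.5),((sx*a,sy*b,14),cb[n][i],1),((sx*c,sy*75,h),bb[n][i],1)):
                if o is not None: r.append(w*(proj(n,W(q,P))-o))
        out[n]=np.array(r)
    return out if split else np.append(np.concatenate([out["top"],out["side"]]).ravel(),(v[2]-v[5])*100)
v=least_squares(res,[584,83,.29,584,83,.29,65,110,50,25]).x
E
python3 - <<'E'
from fit import *
print(v.round(3)); o=res(v,True); print({n:np.abs(o[n]).max().round(2) for n in o})
for n,q in(("top",v[:3]),("side",v[3:6])): print(n,"tip",W(q,(-27.25,-75,90.2)))
rows=[]
for ov in(0,1):
  R=[]
  for n,f,q,x,y in(("side","pics/side0.png",v[3:6],323,226),("top","pics/top0.png",v[:3],305,222)):
    k=16;im=np.clip(cv2.resize(cv2.imread(f)[y:y+18,x:x+25],None,fx=k,fy=k,interpolation=cv2.INTER_CUBIC)*1.4,0,255).astype(np.uint8)
    if ov:
      A=W((0,0,q[2]),(-.5,0,3**.5/2));B=W((0,0,q[2]),(0,1,0));D=np.cross(A,B);tip=W(q,(-27.25,-75,90.2))
      for d,r,col in((5,5,(0,0,255)),(15.5,8,(0,255,0)),(20,8,(0,200,0))):
        pts=[(proj(n,tip-d*A+r*(np.cos(t)*B+np.sin(t)*D))-[x,y]+.5)*k-.5 for t in np.linspace(0,6.283,30)]
        cv2.polylines(im,[np.int32(pts)],True,col,1)
      for s in(-75-17,-75+17):
        pts=[(proj(n,W(q,(32*np.cos(t),s,43+32*np.sin(t))))-[x,y]+.5)*k-.5 for t in np.linspace(0,3.14,30)]
        cv2.polylines(im,[np.int32(pts)],False,(255,255,0),1)
    R.append(im[:, :400])
  rows.append(np.hstack(R))
cv2.imwrite("pics/ov.png",np.vstack(rows))
E
```

```text
[5.84938e+02 8.61890e+01 3.60000e-01 5.79512e+02 8.50380e+01 4.42000e-01
 6.18370e+01 1.07837e+02 4.73800e+01 3.33080e+01]
{'top': np.float64(3.23), 'side': np.float64(31.29)}
top tip [585.84209095   6.39730167  90.2       ]
side tip [586.93020703   5.58646253  90.2       ]
```

View pics/ov.png

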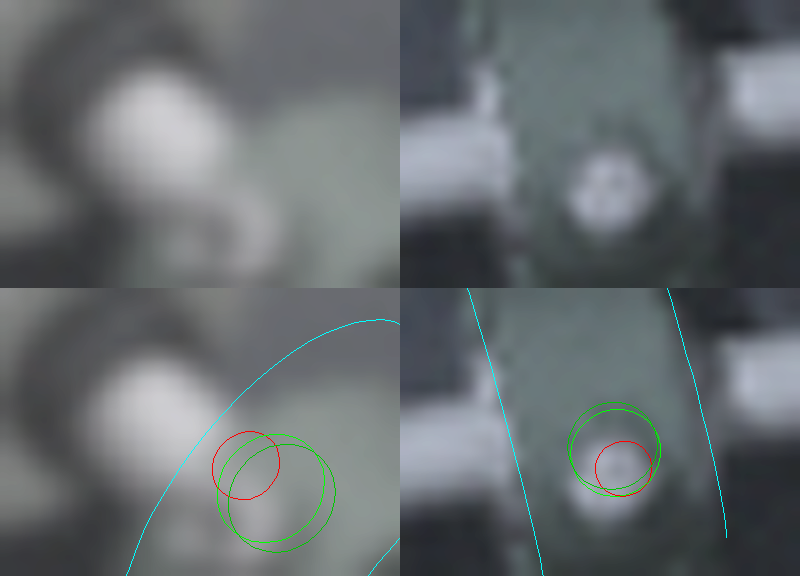

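```bash
sed -i 's/"side":\[S(10,160),S(262,38),S(548,325),S(295,478)\]/"side":[S(262,38),S(548,325),S(295,478),S(10,160)]/' fit.py
python3 - <<'E'
from fit import *
print(v.round(3)); o=res(v,True); print({n:np.abs(o[n]).max().round(2) for n in o})
for n,q,px in(("top",v[:3],T(545,237)),("side",v[3:6],S(338,262))):
  print(n,"tip",W(q,(-27.25,-75,90.2)),[(d,(proj(n,W(q,(-27.25+d/2,-75,90.2-d*.866)))-px).round(2)) for d in(5,15.5,20)])
rows=[]
for ov in(0,1):
  R=[]
  for n,f,q,x,y in(("side","pics/s1.png",v[3:6],320,224),("top","pics/t1.png",v[:3],307,225)):
    k=14;im=np.clip(cv2.resize(cv2.imread(f)[y:y+21,x:x+28],None,fx=k,fy=k,interpolation=cv2.INTER_CUBIC)*1.4,0,255).astype(np.uint8)
    if ov:
      A=W((0,0,q[2]),(-.5,0,3**.5/2));B=W((0,0,q[2]),(0,1,0));D=np.cross(A,B);tip=W(q,(-27.25,-75,90.2))
      tcp=np.array([500.58,-21.56,234.36]);z=-Ro.from_euler("xyz",[3.14128,-.52328,.28973]).as_matrix()[:,2]
      for c,r,col in((tip-5*A,5,(0,0,255)),(tip-15.5*A,8,(0,255,0)),(tip-20*A,8,(0,200,0)),(tcp-131*z,11,(255,0,255)),(tcp-110*z,11,(255,0,255)),(tcp-131*z,8.5,(255,0,255))):
        pts=[(proj(n,c+r*(np.cos(t)*B+np.sin(t)*D))-[x,y]+.5)*k-.5 for t in np.linspace(0,6.283,30)]
        cv2.polylines(im,[np.int32(pts)],True,col,1)
    R.append(im)
  rows.append(np.hstack(R))
cv2.imwrite("pics/ov2.png",np.vstack(rows))
E
```

```text
[5.84644e+02 8.61020e+01 2.93000e-01 5.83436e+02 8.20800e+01 2.90000e-01
 6.39390e+01 1.08292e+02 4.91100e+01 3.63240e+01]
{'top': np.float64(0.41), 'side': np.float64(0.69)}
top tip [580.23473104   6.42669129  90.2       ] [(5, array([0.95, 1.32])), (15.5, array([0.59, 0.29])), (20, array([ 0.44, -0.14]))]
side tip [578.8047715    2.41790029  90.2       ] [(5, array([-2.14, -1.36])), (15.5, array([-0.32,  0.26])), (20, array([0.45, 0.95]))]
```

View pics/ov2.png

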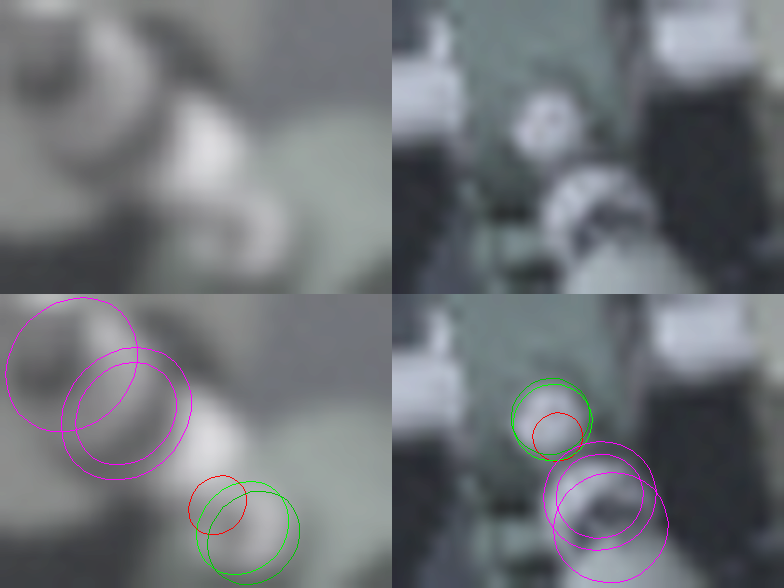

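The overlay matches: the bright disc is the hexagon (green) in both views with under 0.7 px fit residual. The coupler (magenta) agrees laterally in the top view, so I align and feel for contact.

```bash
cat >> h.py <<'E'
TIP=np.array([580,6.8,90.2]);Y=.292
def pose(d,off=(0,0)):
    R=Ro.from_euler("xyz",ori(Y)).as_matrix(); return list(TIP+nz(Y)*(d+61+GT)+off[0]*R[:,0]+off[1]*R[:,1])
def st(tag=""):
    s=manip.sense();R=Ro.from_euler("xyz",ori(Y)).as_matrix()
    f=(s["contact_force"]-F0)@R; p=(s["tool_pos"]-TIP)@R
    print(tag,"t%.1f"%s["t"],"F tool",f.round(1),"M",(s["ft_torque"]@R).round(2),"d %.1f lat %.1f %.1f"%(-p[2]-61-GT,p[0],p[1]),"gap %.1f"%s["finger_gap"]);return f
F0=np.array([1.07,.84,-5.19])
E
python3 - <<'E'
from h import *
manip.goto(pose(32),list(ori(Y)));manip.pause(.2);st("above")
hit=manip.line_to(pose(2),v=25,force_limit=6);st(hit)
E
```

```text
above t8.9 F tool [-1.6  0.1 -0.7] M [-0.04 -1.1   0.01] d 32.6 lat 0.5 0.3 gap 31.1
True t9.8 F tool [-0.3  2.8 -6.6] M [-0.88 -0.38 -0.02] d 8.9 lat -1.3 0.8 gap 31.4
```

Run:
```python
from h import *
for off in((0,0),(0,1)):
    manip.line_to(pose(8.5,off),v=20);manip.pause(.2);st(off)
off=(0,1)
for d in(6,4,2,0): manip.line_to(pose(d,off),v=15);manip.pause(.15);st(d)
```

```text
(0, 0) t10.4 F tool [ -1.3   2.8 -10.1] M [-1.21 -1.2  -0.04] d 9.0 lat 0.2 0.7 gap 31.5
(0, 1) t10.8 F tool [ -1.9   3.2 -10.1] M [-0.69 -1.07  0.  ] d 9.0 lat 0.2 1.2 gap 31.6
6 t11.3 F tool [ -2.2   2.5 -13.1] M [-0.56 -1.49 -0.04] d 7.1 lat 0.6 1.3 gap 31.5
4 t11.7 F tool [-1.1  3.4 -0.7] M [-0.95 -0.75 -0.04] d 4.2 lat -0.0 1.2 gap 31.0
2 t12.2 F tool [0.7 2.4 4.3] M [-0.93 -0.54  0.01] d 1.2 lat -0.9 0.7 gap 31.6
0 t12.6 F tool [-1.8  2.5 -4.5] M [-0.47 -1.29 -0.03] d 0.3 lat 0.0 0.9 gap 31.5
```

Axial force rose to 13 N, fell to about zero and then pulled, at d near 2 mm: it snapped on. Now I press the barrel down.

Run:
```python
from h import *
import cv2
off=(0,1)
for d in(-2,-5,-8,-11,-14.5): manip.line_to(pose(d,off),v=15);manip.pause(.2);st(d)
manip.pause(.5);st("hold")
a=manip.grab_frame("side")[:,:,::-1];b=manip.grab_frame("top")[:,:,::-1]
f=lambda im,x,y:np.clip(cv2.resize(im[y:y+60,x:x+65],None,fx=6,fy=6,interpolation=cv2.INTER_CUBIC)*1.4,0,255).astype(np.uint8)
cv2.imwrite("pics/end.png",np.hstack([f(a,300,195),f(b,285,205)]))
```

```text
-2 t13.1 F tool [ -4.2   0.9 -13.3] M [-0.18 -1.94 -0.02] d -0.7 lat 0.6 1.0 gap 31.2
-5 t13.6 F tool [ -4.3   0.9 -14.2] M [-0.16 -2.06 -0.08] d -3.6 lat 0.7 1.1 gap 31.2
-8 t14.2 F tool [ -3.9   0.5 -16. ] M [-0.14 -2.17 -0.01] d -6.5 lat 0.8 1.1 gap 31.6
-11 t14.7 F tool [ -5.2   0.9 -17.4] M [-0.16 -2.29 -0.02] d -9.3 lat 0.9 1.1 gap 31.6
-14.5 t15.3 F tool [ -5.7   0.9 -17.9] M [-0.07 -2.35  0.  ] d -12.6 lat 1.0 1.1 gap 31.6
hold t15.8 F tool [ -5.9   1.  -18.7] M [-0.11 -2.37  0.03] d -12.6 lat 1.0 1.1 gap 31.2
```

View pics/end.png

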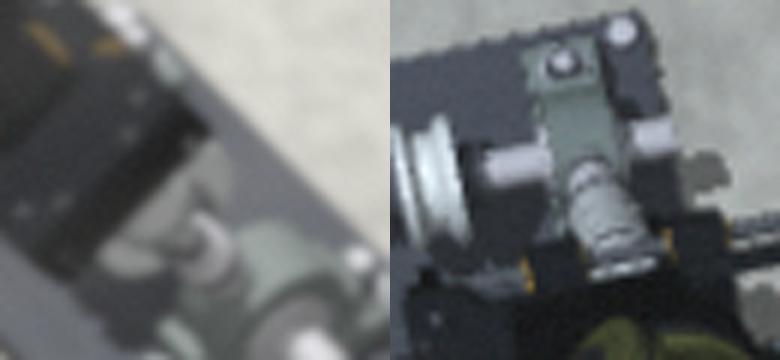

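The picture shows the coupler on the nipple (side crop (210,255), top crop (588,180)) with the barrel in line. The axial force followed the spring's slope up to about 18 N. I ease the side load, then hand in.

Run:
```python
from h import *
for x in(-1,-2): 
    manip.line_to(pose(-15,(x,1)),v=15);manip.pause(.4);f=st(x)
    if abs(f[0])<3: break
manip.pause(.5);f=st("final")
if f[2]<-13: print(manip.job_done())
```

```text
-1 t16.6 F tool [ -4.5   0.2 -18.3] M [-0.04 -2.05  0.06] d -12.9 lat 0.6 1.2 gap 31.5
-2 t17.2 F tool [ -3.7  -0.6 -19.3] M [ 0.13 -1.78 -0.01] d -12.6 lat 0.2 1.2 gap 31.1
final t17.7 F tool [ -3.7  -0.8 -18.1] M [ 0.09 -1.82 -0.04] d -12.6 lat 0.2 1.2 gap 31.1
the job is handed in; nothing more can be done
None
```

I handed the job in at 17.7 s: the coupler snapped onto the nipple, and the gun is still gripped and held pressed in line with it. I estimate the barrel is about 13 mm down, from the arm position and the roughly 18 N push; no verdict was returned.

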